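# Back out a candle mould's captive lock screw and open its cover

## Robot

A 7-joint arm with a two-finger parallel gripper is mounted at the origin on the work surface. World frame = base frame: x ahead of the robot, y to its left, z up, the work surface at z = 0. Lengths are in m, angles in rad, forces in N, time in s.
With the tool pointing down it reaches from about 0.425 to 1.025 m from the base axis. Payload 9.4 kg.
Tool frame: the origin (TCP) lies between the finger pads; the fingertips stand 8 mm ahead of it and the grasp point (between the pads) lies 11 mm behind it (arm.tips_ahead is the distance from the TCP to the fingertips, in m); z points along the fingers, y is the line along which they close (so a half turn about z gives the same grasp; the last joint's range is limited). The gripper opens to 93 mm and grips with 3 to 60 N. Pads are 15 mm wide; open, the fingers measure 128 mm over their backs; the gripper's body (75 mm by 188 mm) begins 65 mm behind the grasp point.
Start: joints at [1.085, 0.599, -0.003, 1.599, 0.002, 0.943, -0.08], TCP at [0.288, -0.665, 0.227] pointing down, gripper open.
Joint ranges: [-2.57, 2.57], [-0.35, 1.97], [-1.29, 1.29], [0.11, 2.56], [-1.05, 4.19], [0.11, 1.86], [-2.63, 2.63]. Speed limits (rad/s): [2.22, 2.22, 3.01, 3.01, 3.14, 3.14, 3.14].

## Interface

Orientations are given as [roll, pitch, yaw] about the fixed x, y, z axes, in that order (R = Rz(yaw) Ry(pitch) Rx(roll)).
In Python, from bench import arm gives the robot as it stands. The module is installed in compiled form; this text tells all that it offers.
- The arm moves only by the tool play_rows, never from a script. Its argument "increments" is a list of rows, each a list of 7 numbers: the shift along the tool's x, y, z in m, then the turn, a rotation vector about the tool's x, y, z in degrees, then the opening in per cent of the stroke, from 0 (shut) to 100 (fully open). In form: [[tx, ty, tz, rx, ry, rz, grip], ...]. A call has 1 to 8 rows; each row is the pose to reach, as a shift and turn from the pose commanded when the call began, along the tool's axes at that moment; what a row does not reach only later rows make up. A row lasts 1/10 s, in which the tool goes at most 50 mm and 8.59 degrees, less where a joint would pass 70% of its speed; a pose out of reach is approached as far as the arm can. A call with a gripper value outside its range is refused whole. The fingers move at their own pace and stop on an object; "newtons" is the grip in N (left out, the last holds). Time passes only in rows, so rows that repeat a pose let the fingers close. It gives the time, the measured TCP pose, the force, the opening and the grip force at its end, in the units of the state.
- arm.sense(): the state, without advancing time (a new reading comes with each control period).
- arm.camera(name): name is "scene" or "top" or "wrist"; returns the picture (420x560x3 uint8, red, green, blue); there is no depth.
- arm.calibration(name): a dict with "vertical_fov" (degrees; the focal length in pixels is half the picture's height over the tangent of half this angle, whatever the lens; pixels are square), "cx", "cy" (the principal point, pixels), "eye" and "orientation" of the camera in the world. Camera axes: x right, y up, looking along -z (the intrinsics and any distortion apply to the point x, -y, -z); pixel columns grow to the right and rows downward; lengths in m; the calibration is good to about 2 mm. A picture is of the moment at which its call begins: read the wrist's pose just before it. calibration takes no time and is no camera call; for the wrist camera it gives the pose at the moment of the call.
- arm.close_job(): hands the job in; it is judged then, once.
The state is a dict: "t": time; "joint_positions": joint angles; "joint_velocities": joint speeds; "joint_efforts": joint torques, N m; "eef_pos": TCP position; "tool_rot": TCP orientation; "contact_force": force on the tool from outside, world axes, zero at the start; "wrist_torque": the same for the moment, N m; "grip_width": finger opening in m; "finger_force": force on a finger pad.
Only numpy, scipy, OpenCV 4.12 (cv2) and the standard library are available. Lean on these libraries where they do the work, as an engineer would, in place of code of your own. Each camera call takes 0.05 s, during which the arm holds its last target. There are 200 camera calls.

## Task

Open the candle mould. Pull its captive lock screw straight up against its spring until you feel it come up against its thread, then, still holding it up, turn it anticlockwise (seen from above) as far as its stop, so that it stays up by itself and clear of the cover; then slide the cover fully open by its tab. Be gentle: do not force the screw or push the cover against it, and leave the candles and other things around the mould where they are.

Things in the scene. Friction and masses are not known exactly. Their poses are not given: they have to be found in the camera images.
- mould: Fixed aluminium candle mould, a block 130 (x) x 224 (y) x 60 mm high with a 9 mm high rail along each long edge. Origin: centre of its underside, on the table. Its +y axis is the direction in which the cover slides open; z up. The lock screw stands at its x = 0, y = -85 mm, the tab of the closed cover at x = 0, y = +75 mm.
- bridge: Steel bridge fixed across the cover at the -y end of the mould, 134 x 46 mm, with a round boss (diameter 46 mm, top 116 mm above the table) that holds the hidden nut of the lock screw. Same origin and axes as mould.
- lock_screw: Captive lock screw, axis upright: a round knurled dark steel knob (diameter 34, 24 mm tall, its underside 3 mm above the boss when down), a stem and a pin that locks the cover. Origin on the axis, 37 mm below the knob's underside; z up. Its thread is damaged by over 20 N on it: pulling or pressing hard against it, not letting it rise as it turns, or twisting hard (0.25 N m) on stop or key.
- knob (a point): Centre of the lock screw's knob, on its axis, 12 mm above the knob's underside (131 mm above the table when down). Pulled up by 7 to 17 mm against a spring (4 N at first, 6 to 8 N at the top) it comes up against the thread; held firmly there (2 to 8 N beyond the spring) it clears a small lip as it is turned. Let go on the thread it stays; let go before, it springs down.
- lock_lift (a joint): Height of the lock screw in m: 0 down, 0.005 to 0.015 where the thread begins (hidden; feel for it), 0.015 to 0.025 fully driven. Turning raises it 4 mm per rad, 10 mm in all over 2.5 rad, then it stays level up to the stop; vertical play in the thread 2 mm. The pin is clear of the cover above 0.0148.
- lock_turn (a joint): Angle of the lock screw in rad, near 0 at the start, growing anticlockwise seen from above. While down it is keyed and turns only a little (under 0.5). The thread starts 0.1 to 0.4 on (hidden); yielding stop at 3.2, felt as the torque rising by 0.06 N m per 0.1 rad beyond. Turning takes 0.05 to 0.1 N m.
- cover_plate: Steel sliding cover, 104 x 194 x 6 mm, its top 67 mm above the table, in the rails of the mould. Same origin and axes as mould when closed. The lock screw's pin stands in a hole of it.
- tab (a point): Centre of the upright tab on the cover: a plate 12 mm thick (mould y), 44 mm wide (mould x), from 66 to 98 mm above the table. Slides with the cover.
- cover (a joint): Opening of the cover in m: 0 closed, 0.085 fully open (end stop), along the mould's +y; takes about 2 N.
- candle_tall: Dark ribbed pillar candle, loose, diameter 60, 95 mm tall, bystander. Origin: centre of its underside.
- candle_short: Pale green ribbed pillar candle, loose, diameter 66, 65 mm tall, bystander. Origin: centre of its underside.
- marker_a: Marker pen lying on the table, 136 mm long along its y, 16 mm thick, bystander. Origin: middle of its underside.
- marker_b: Second marker pen, as the first, bystander.
- tin: Open tin can, diameter 68, 75 mm tall, loose, bystander. Origin: centre of its underside.
- tape_roll: Roll of brown parcel tape lying flat, diameter 90, 48 mm tall, loose, bystander. Origin: centre of its underside.
- wood_block: Small wooden block 70 x 45 x 30 mm, loose, bystander. Origin: centre of its underside.

How it is judged:
On the way, in this order (a step that is already met when the one before it is completed fails the run):
1. the lock screw is pulled up to its thread, the cover still closed (value of joint lock_lift above 0.005 m and value of joint cover below 0.004 m), for 0.1 s.
2. the lock screw is driven along its thread to its stop, the cover still closed (value of joint lock_lift above 0.0148 m and value of joint lock_turn above 2.8 rad and value of joint cover below 0.004 m), for 0.2 s.
3. the cover is slid fully open (value of joint cover above 0.08 m), for 0.2 s.
At the end, for the whole second after the job is handed in: The lock screw stays up by itself, raised more than 14.8 mm and turned more than 2.8 rad (at or near its stop); the cover is open by more than 80 of its 85 mm and at rest; every bystander is within 20 mm of where it stood (value of joint lock_lift above 0.0148 m and value of joint lock_turn above 2.8 rad and value of joint cover above 0.08 m and linear speed of cover_plate below 0.01 m/s and distance of each of candle_tall, candle_short, marker_a, marker_b, tin, tape_roll, wood_block from where it was at the start of the episode below 0.02 m); the robot touches nothing.
It fails at once if the screw or its thread is forced: more than 20 N between the lock screw and the bridge with its nut (contact force between lock_screw and bridge above 20 N).
It fails at once if the cover is forced against the lock screw's pin: more than 12 N (contact force between lock_screw and cover_plate above 12 N).
It fails at once if a bystander is knocked or pushed away by more than 20 mm (distance of any of candle_tall, candle_short, marker_a, marker_b, tin, tape_roll, wood_block from where it was at the start of the episode above 0.02 m).
It also fails if it takes over 72 s, if anything falls off the work surface, if the arm or the gripper's body presses on something with over 40 N, if the wrist force passes 120 N, or if a joint passes its speed limit or range.

## Working session

There is one attempt and no reset: what is moved stays moved. The work goes in short steps, Python scripts to look and compute and a tool call to move; the robot and the scene stay as the last step left them, time stands still between calls to the robot, and variables do not carry over. Pictures are saved under pics/ and viewed, at most 11 in all, crops included, and the job is handed in when it is done.

Besides the shell and the picture viewer there is one more tool, called after "Request:" in YAML: its name, and indented under it one key for each argument. play_rows: Moves the arm, as the interface text tells. Its arguments: {"type":"object","properties":{"increments":{"type":"array","items":{"type":"array","items":{"type":"number"}}},"newtons":{"type":"number"}},"required":["increments"]}

```bash
mkdir -p pics; python3 - <<'E'
from bench import arm
import cv2
for n in ("top","scene"):
    cv2.imwrite(f"pics/{n}0.png",arm.camera(n)[:,:,::-1]); print(n,arm.calibration(n))
print(arm.sense())
E
```

```text
top {'vertical_fov': 49.48329147483817, 'cx': 282.70507109710127, 'cy': 214.0984119659091, 'eye': array([0.49402623, 0.03165297, 0.93907107]), 'orientation': array([ 0.10105558,  0.02702615, -1.54267745])}
scene {'vertical_fov': 54.83504198844329, 'cx': 281.6761841029515, 'cy': 213.5350179861317, 'eye': array([ 0.94332927, -0.48255254,  0.49612053]), 'orientation': array([ 1.00879148, -0.0051576 ,  0.62791076])}
{'t': 0.1, 'joint_positions': array([ 1.08528265,  0.60001883, -0.00253885,  1.60000924,  0.00179637,
        0.9429216 , -0.07978443]), 'joint_velocities': array([ 0.00030429, -0.00030649, -0.00139499, -0.00199131, -0.00104708,
       -0.0010584 ,  0.00014235]), 'joint_efforts': array([ 6.17733385e-03, -7.66558886e+01,  1.50298342e+00, -2.52941519e+01,
       -5.21794602e-02,  1.35158232e-02,  5.12582028e-05]), 'eef_pos': array([ 0.28802753, -0.66488497,  0.2258799 ]), 'tool_rot': array([-3.14024370e+00,  1.26660801e-04,  4.08881899e-01]), 'contact_force': array([-0.07110427, -0.2695982 ,  0.28099597]), 'wrist_torque': array([-0.01374258,  0.05092864, -0.00164215]), 'finger_force': 0.0, 'grip_width': 0.09293883470777287}
```

View pics/top0.png

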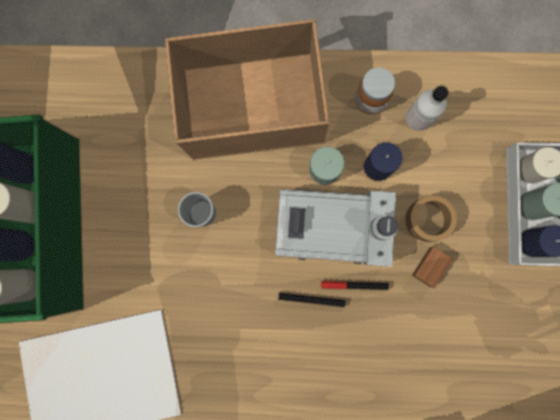

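View pics/scene0.png

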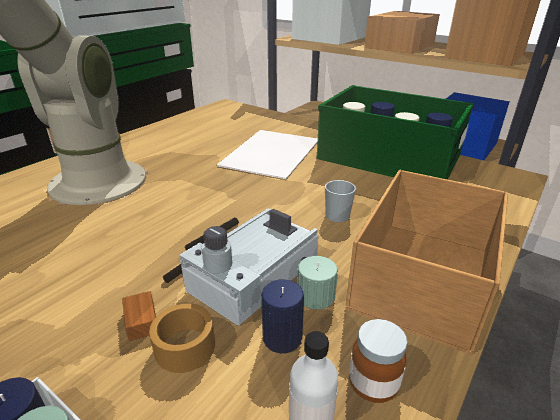

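The top view has the knob at about (384,227), the tab at about (297,222), and the mould's +y pointing image-left (world +y). I'll enlarge it to measure.

```bash
cat > h.py <<'E'
import numpy as np
from bench import arm
from scipy.spatial.transform import Rotation as R
def ray(n,u,v,cal=None):
    c=cal or arm.calibration(n); f=210/np.tan(np.radians(c["vertical_fov"]/2))
    d=R.from_euler("xyz",c["orientation"]).apply([(u-c["cx"])/f,-(v-c["cy"])/f,-1]); return c["eye"],d
def atz(n,u,v,z,cal=None):
    e,d=ray(n,u,v,cal); return e+d*(z-e[2])/d[2]
def tri(a,b):
    A=[];B=[]
    for n,u,v in(a,b):
        e,d=ray(n,u,v); d=d/np.linalg.norm(d); P=np.eye(3)-np.outer(d,d); A.append(P);B.append(P@e)
    return np.linalg.lstsq(np.vstack(A),np.hstack(B),rcond=None)[0]
E
python3 - <<'E'
import cv2
a=cv2.imread("pics/top0.png")[180:275,265:405]
b=cv2.imread("pics/scene0.png")[200:325,170:330]
cv2.imwrite("pics/a.png",cv2.resize(a,None,fx=5,fy=5,interpolation=cv2.INTER_CUBIC))
cv2.imwrite("pics/b.png",cv2.resize(b,None,fx=4.5,fy=4.5,interpolation=cv2.INTER_CUBIC))
E
```

```text
(no output)
```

View pics/a.png

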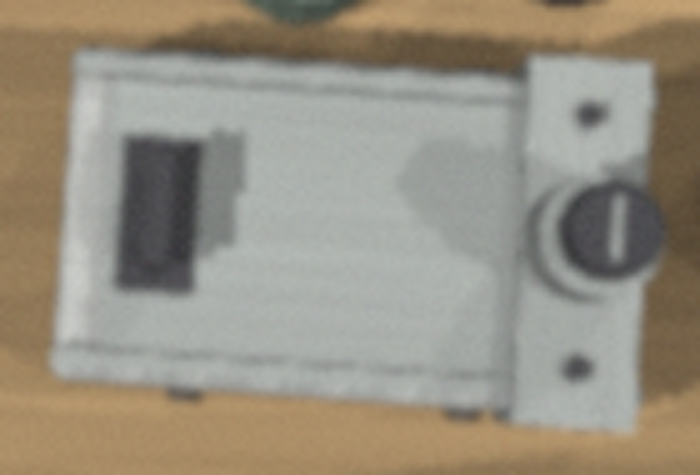

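View pics/b.png

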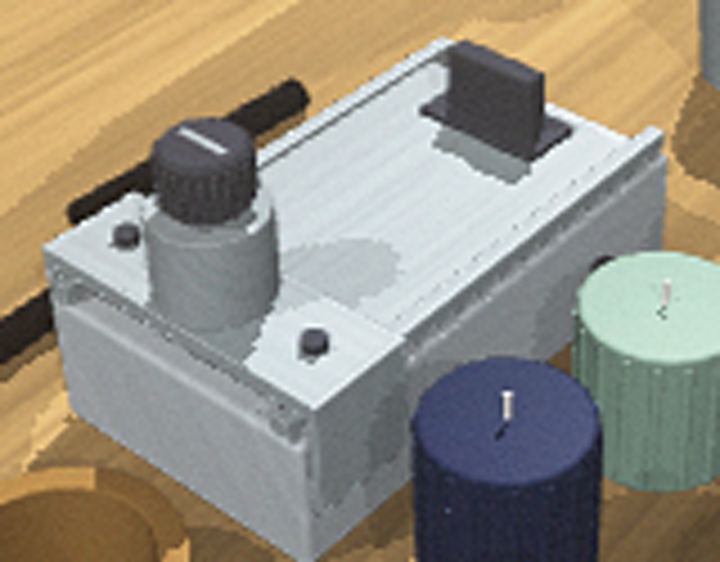

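```bash
python3 - <<'E'
from h import *
T=lambda x,y:("top",265+(x+.5)/5-.5,180+(y+.5)/5-.5)
S=lambda x,y:("scene",170+(x+.5)/4.5-.5,200+(y+.5)/4.5-.5)
print("knob tri",tri(T(615,230),S(203,138)), "z.143",atz(*T(615,230),.143),atz(*S(203,138),.143))
b1,b2=tri(T(590,114),S(314,338)),tri(T(577,368),S(125,232)); print("bolts",b1,b2)
print("yaw from bolts",np.arctan2(*(b1-b2)[1::-1]),np.linalg.norm(b1-b2))
p,q=atz(*T(78,52),.069),atz(*T(525,72),.069); print(p,q,"yaw rail",np.arctan2(-(p-q)[0],(p-q)[1]))
p,q=atz(*T(55,372),.069),atz(*T(505,405),.069); print(p,q,"yaw rail2",np.arctan2(-(p-q)[0],(p-q)[1]))
p,q=atz(*T(78,52),.069),atz(*T(55,372),.069);print("yaw end",np.arctan2(*(p-q)[1::-1]),np.linalg.norm(p-q))
# tab top corners
for c in [(497,40-0),]: pass
ts=[tri(T(*a),S(*b)) for a,b in []]
cs=[atz(*S(*c),.098)[:2] for c in [(455,45),(467,40),(545,77),(533,85)]]; print("tab top corners scene",cs,np.mean(cs,0))
E
```

```text
knob tri [ 0.55937081 -0.12732675  0.14207894] z.143 [ 0.55865656 -0.12777989  0.143     ] [ 0.56109154 -0.12770197  0.143     ]
bolts [ 0.60807426 -0.13031667  0.07975858] [ 0.51197171 -0.12633749  0.07958251]
yaw from bolts -0.041381966331346595 0.09618505402755098
[0.62820618 0.06379622 0.069     ] [ 0.62456014 -0.10797534  0.069     ] yaw rail -0.021222882266988374
[0.5049249  0.06902544 0.069     ] [ 0.49722219 -0.10159166  0.069     ] yaw rail2 -0.04511557477426467
yaw end -0.04239160960732725 0.12339213102364298
tab top corners scene [array([0.54898298, 0.02923821]), array([0.55060428, 0.03539179]), array([0.59327408, 0.03123981]), array([0.59280263, 0.02347671])] [0.57141599 0.02983663]
```

Request:
play_rows:
  increments:
    - [0.039,-0.032,0,0,0,0,100]
    - [0.077,-0.064,0,0,0,0,100]
    - [0.116,-0.096,0,0,0,0,100]
    - [0.154,-0.128,0,0,0,0,100]
    - [0.193,-0.16,0,0,0,0,100]
    - [0.231,-0.192,0,0,0,0,100]
    - [0.27,-0.224,0,0,0,0,100]
    - [0.308,-0.256,0,0,0,0,100]

```text
t: 0.9
eef_pos: [0.4693, -0.3065, 0.2265]
tool_rot: [-3.141, 0.0, 0.409]
contact_force: [1.0, -0.3, -0.4]
grip_width: 0.093
finger_force: 0.0
```

Request:
play_rows:
  increments:
    - [0.039,-0.032,0,0,0,0,100]
    - [0.077,-0.064,0,0,0,0,100]
    - [0.116,-0.096,0,0,0,0,100]
    - [0.155,-0.129,0,0,0,0,100]
    - [0.155,-0.129,0,0,0,0,100]
    - [0.155,-0.129,0,0,0,0,100]
    - [0.155,-0.129,0,0,0,0,100]

```text
t: 1.6
eef_pos: [0.559, -0.1296, 0.2263]
tool_rot: [3.141, 0.001, 0.408]
contact_force: [0.2, -0.2, -0.1]
grip_width: 0.0933
finger_force: 0.0
```

```bash
python3 - <<'E'
from h import *
import cv2
s=arm.sense();print({k:np.round(s[k],4) for k in("t","joint_positions","eef_pos","tool_rot","contact_force","wrist_torque")})
c=arm.calibration("wrist");print(c)
cv2.imwrite("pics/w1.png",arm.camera("wrist")[:,:,::-1])
E
```

```text
{'t': np.float64(1.6), 'joint_positions': array([ 0.1632,  0.4192, -0.0483,  1.9492,  0.0292,  0.7747, -1.065 ]), 'eef_pos': array([ 0.559 , -0.1296,  0.2263]), 'tool_rot': array([3.1414e+00, 1.1000e-03, 4.0760e-01]), 'contact_force': array([ 0.2339, -0.1759, -0.0625]), 'wrist_torque': array([-0.021 ,  0.0525, -0.0022])}
{'vertical_fov': 66.31570830826632, 'cx': 280.92388702537005, 'cy': 206.04943975952278, 'eye': array([ 0.62699551, -0.09984813,  0.38380522]), 'orientation': array([-2.70900048e-01, -3.70673715e-04, -1.16301597e+00])}
```

View pics/w1.png

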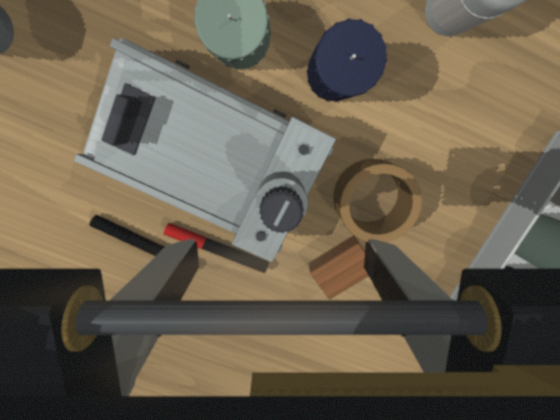

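The wrist picture shows the knob's top centre at (281,208). The marker, block and tape all lie below knob height.

```bash
python3 - <<'E'
from h import *
w=("wrist",281,208)
print(atz(*w,.143), tri(w,("top",388,226)),tri(w,("scene",215,230.5)))
print("tab", tri(("wrist",133,98),("top",296,222)))
E
```

```text
[ 0.56411251 -0.12762018  0.143     ] [ 0.55954902 -0.13058543  0.1267917 ] [ 0.56344414 -0.12813214  0.14353229]
tab [0.57723801 0.03596525 0.05004046]
```

Request:
play_rows:
  increments:
    - [0,0,0,0,0,8,100]
    - [0,0,0,0,0,16,100]
    - [0,0,0,0,0,24,100]
    - [0,0,0,0,0,32,100]
    - [0,0,0,0,0,40,100]
    - [0,0,0,0,0,46,100]
    - [0,0,0,0,0,46,100]
    - [0,0,0,0,0,46,100]

```text
t: 2.45
eef_pos: [0.5593, -0.1295, 0.2266]
tool_rot: [3.141, 0.0, -0.393]
contact_force: [0.1, 0.1, -0.3]
grip_width: 0.0929
finger_force: 0.0
```

Request:
play_rows:
  increments:
    - [0.001,-0.002,0.03,0,0,0,80]
    - [0.001,-0.002,0.058,0,0,0,60]
    - [0.001,-0.002,0.058,0,0,0,60]
    - [0.001,-0.002,0.058,0,0,0,60]

```text
t: 2.85
eef_pos: [0.5612, -0.1275, 0.1688]
tool_rot: [3.141, 0.001, -0.393]
contact_force: [0.2, 0.1, 0.3]
grip_width: 0.0657
finger_force: 0.0
```

```bash
python3 - <<'E'
from h import *
import cv2
s=arm.sense();print({k:np.round(s[k],4) for k in("t","joint_positions","eef_pos","tool_rot","contact_force","wrist_torque")})
im=arm.camera("wrist");c=arm.calibration("wrist")
f=210/np.tan(np.radians(c["vertical_fov"]/2));Rm=R.from_euler("xyz",c["orientation"]).as_matrix()
def px(p):
    q=Rm.T@(np.array(p)-c["eye"]);return c["cx"]+f*q[0]/-q[2],c["cy"]-f*q[1]/-q[2]
u,v=px([.561,-.1277,.143]);print(u,v,"5mm x",px([.566,-.1277,.143]),"5mm y",px([.561,-.1227,.143]))
x0,y0=int(u)-70,int(v)-55;print(x0,y0)
cv2.imwrite("pics/w2.png",cv2.resize(im[max(y0,0):y0+110,x0:x0+140,::-1],None,fx=5,fy=5,interpolation=cv2.INTER_CUBIC))
E
```

```text
{'t': np.float64(2.85), 'joint_positions': array([ 0.0189,  0.498 ,  0.1518,  2.0082, -0.1203,  0.6448, -1.7154]), 'eef_pos': array([ 0.5612, -0.1275,  0.1688]), 'tool_rot': array([ 3.1413e+00,  1.0000e-03, -3.9350e-01]), 'contact_force': array([0.2369, 0.1022, 0.2841]), 'wrist_torque': array([ 0.0565,  0.005 , -0.0307])}
282.19947601426844 242.98132337519922 5mm x (np.float64(279.06224445954666), np.float64(235.91024500710995)) 5mm y (np.float64(274.6877452277138), np.float64(245.89376313582312))
212 187
```

View pics/w2.png

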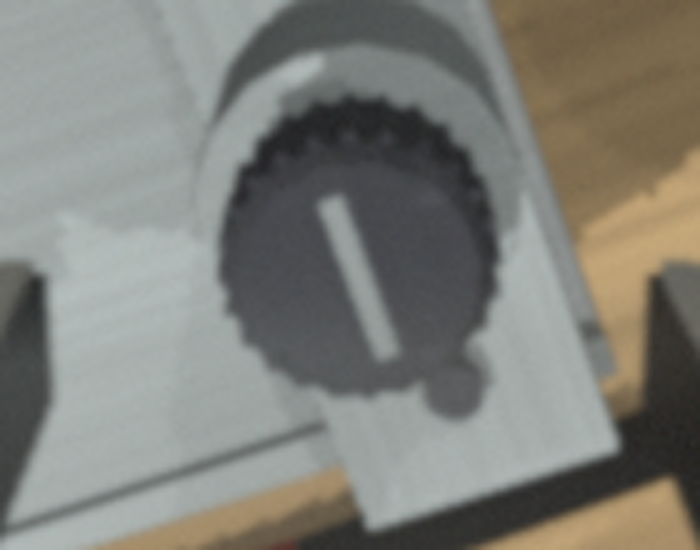

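The close wrist view puts the knob's centre at about (283.7,242.2), 1 mm off my estimate. I'll descend and close gently.

Request:
play_rows:
  increments:
    - [0,0.001,0.02,0,0,0,60]
    - [0,0.001,0.038,0,0,0,60]
    - [0,0.001,0.038,0,0,0,50]
    - [0,0.001,0.038,0,0,0,42]
    - [0,0.001,0.038,0,0,0,34]
    - [0,0.001,0.038,0,0,0,30]
    - [0,0.001,0.038,0,0,0,30]
    - [0,0.001,0.038,0,0,0,30]
  newtons: 5

```text
t: 3.7
eef_pos: [0.5615, -0.129, 0.1319]
tool_rot: [3.141, -0.002, -0.395]
contact_force: [-2.5, -2.9, 7.4]
grip_width: 0.0339
finger_force: 5.0
```

```bash
cat > st.py <<'E'
from h import *
s=arm.sense();print({k:np.round(s[k],4).tolist() for k in("t","joint_positions","eef_pos","tool_rot","contact_force","wrist_torque","grip_width","finger_force")})
E
python3 st.py
```

```text
{'t': 3.7, 'joint_positions': [0.032, 0.5497, 0.1376, 2.0367, -0.1333, 0.5615, -1.7032], 'eef_pos': [0.5615, -0.129, 0.1319], 'tool_rot': [3.1412, -0.0021, -0.3948], 'contact_force': [-2.5188, -2.8546, 7.4332], 'wrist_torque': [-0.8137, 0.4459, 0.0188], 'grip_width': 0.0339, 'finger_force': 5.0137}
```

Request:
play_rows:
  increments:
    - [0,0.0005,-0.0011,0,0,0,30]
    - [0,0.0005,-0.0011,0,0,0,30]

```text
t: 3.9
eef_pos: [0.5612, -0.1289, 0.1321]
tool_rot: [3.141, -0.001, -0.394]
contact_force: [0.5, -4.1, 0.2]
grip_width: 0.0337
finger_force: 5.0
```

Request:
play_rows:
  increments:
    - [0,0,0,0,0,0,20]
    - [0,0,0,0,0,0,20]
    - [0,0,0,0,0,0,20]
  newtons: 25

```text
t: 4.2
eef_pos: [0.5613, -0.1289, 0.132]
tool_rot: [3.141, -0.001, -0.394]
contact_force: [1.5, -5.5, 3.4]
grip_width: 0.033
finger_force: 25.0
```

```bash
python3 st.py
```

```text
{'t': 4.2, 'joint_positions': [0.0324, 0.5495, 0.1372, 2.0365, -0.1333, 0.5628, -1.7028], 'eef_pos': [0.5613, -0.1289, 0.132], 'tool_rot': [3.1413, -0.0011, -0.3944], 'contact_force': [1.4635, -5.4636, 3.4025], 'wrist_torque': [-1.2571, -0.0396, 0.0281], 'grip_width': 0.033, 'finger_force': 25.0075}
```

Request:
play_rows:
  increments:
    - [0.0005,0.0007,-0.001,0,0,0,20]
    - [0.0005,0.0007,-0.002,0,0,0,20]
    - [0.0005,0.0007,-0.003,0,0,0,20]
    - [0.0005,0.0007,-0.003,0,0,0,20]

```text
t: 4.6
eef_pos: [0.5611, -0.129, 0.1346]
tool_rot: [-3.142, 0.0, -0.394]
contact_force: [2.0, -2.8, -4.5]
grip_width: 0.0335
finger_force: 25.0
```

Request:
play_rows:
  increments:
    - [0,0,-0.001,0,0,0,20]
    - [0,0,-0.002,0,0,0,20]
    - [0,0,-0.002,0,0,0,20]

```text
t: 4.9
eef_pos: [0.5611, -0.129, 0.1368]
tool_rot: [-3.141, 0.0, -0.394]
contact_force: [2.5, -3.4, -4.5]
grip_width: 0.0334
finger_force: 25.0
```

```bash
python3 st.py
```

```text
{'t': 4.9, 'joint_positions': [0.0319, 0.5428, 0.1385, 2.0327, -0.132, 0.5743, -1.703], 'eef_pos': [0.5611, -0.129, 0.1368], 'tool_rot': [-3.1415, 0.0, -0.3939], 'contact_force': [2.5041, -3.3849, -4.4701], 'wrist_torque': [-0.5619, -0.6164, -0.0289], 'grip_width': 0.0334, 'finger_force': 24.9925}
```

Request:
play_rows:
  increments:
    - [0.0005,0.0003,-0.001,0,0,0,20]
    - [0.0005,0.0003,-0.0015,0,0,0,20]
    - [0.0005,0.0003,-0.0015,0,0,0,20]

```text
t: 5.2
eef_pos: [0.5613, -0.1292, 0.1382]
tool_rot: [-3.141, 0.001, -0.394]
contact_force: [1.8, -1.0, -4.1]
grip_width: 0.0333
finger_force: 25.0
```

Request:
play_rows:
  increments:
    - [0,0,-0.001,0,0,0,20]
    - [0,0,-0.001,0,0,0,20]

```text
t: 5.4
eef_pos: [0.5613, -0.1292, 0.1392]
tool_rot: [-3.141, 0.0, -0.394]
contact_force: [1.1, 0.5, -4.8]
grip_width: 0.0332
finger_force: 25.0
```

Request:
play_rows:
  increments:
    - [0,0,-0.001,0,0,0,20]
    - [0,0,-0.001,0,0,0,20]

```text
t: 5.6
eef_pos: [0.5613, -0.1292, 0.1402]
tool_rot: [-3.141, 0.0, -0.394]
contact_force: [1.9, 0.5, -5.3]
grip_width: 0.0334
finger_force: 25.0
```

Request:
play_rows:
  increments:
    - [0,0,-0.001,0,0,0,20]
    - [0,0,-0.001,0,0,0,20]

```text
t: 5.8
eef_pos: [0.5613, -0.1293, 0.1413]
tool_rot: [-3.141, 0.0, -0.394]
contact_force: [1.7, 1.9, -5.4]
grip_width: 0.0336
finger_force: 25.0
```

Request:
play_rows:
  increments:
    - [0,0,-0.001,0,0,0,20]
    - [0,0,-0.001,0,0,0,20]

```text
t: 6.0
eef_pos: [0.5613, -0.1293, 0.1423]
tool_rot: [-3.141, 0.0, -0.394]
contact_force: [0.7, 2.9, -5.0]
grip_width: 0.0331
finger_force: 25.0
```

Request:
play_rows:
  increments:
    - [0,0,-0.0005,0,0,0,20]
    - [0,0,-0.0005,0,0,0,20]

```text
t: 6.2
eef_pos: [0.5614, -0.1293, 0.1427]
tool_rot: [-3.141, 0.0, -0.394]
contact_force: [0.9, 3.8, -4.0]
grip_width: 0.0333
finger_force: 25.0
```

Request:
play_rows:
  increments:
    - [0,-0.0005,-0.001,0,0,0,20]
    - [0,-0.0005,-0.001,0,0,0,20]

```text
t: 6.4
eef_pos: [0.5614, -0.1293, 0.1437]
tool_rot: [3.141, 0.0, -0.394]
contact_force: [1.4, 2.0, -5.6]
grip_width: 0.0333
finger_force: 25.0
```

Request:
play_rows:
  increments:
    - [0,0,-0.001,0,0,0,20]
    - [0,0,-0.001,0,0,0,20]

```text
t: 6.6
eef_pos: [0.5614, -0.1293, 0.1448]
tool_rot: [3.141, 0.0, -0.394]
contact_force: [-0.2, 2.5, -5.2]
grip_width: 0.0338
finger_force: 25.0
```

```bash
python3 - <<'E'
exec(open("st.py").read())
import cv2
im=arm.camera("scene");cv2.imwrite("pics/s2.png",cv2.resize(im[150:320,150:330,::-1],None,fx=3.4,fy=3.4,interpolation=cv2.INTER_CUBIC))
E
```

```text
{'t': 6.6, 'joint_positions': [0.0293, 0.5319, 0.1424, 2.026, -0.129, 0.5924, -1.7055], 'eef_pos': [0.5614, -0.1293, 0.1448], 'tool_rot': [3.1414, 0.0003, -0.3941], 'contact_force': [-0.1761, 2.5416, -5.2489], 'wrist_torque': [0.6882, -0.146, -0.0475], 'grip_width': 0.0338, 'finger_force': 24.9921}
```

View pics/s2.png

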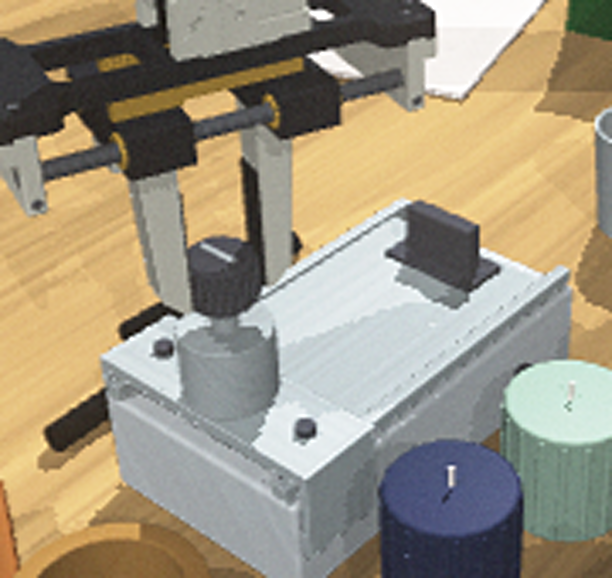

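The knob is up in the fingers with its stem showing, and it hasn't slipped. I'll keep pulling gently.

Request:
play_rows:
  increments:
    - [0,0,-0.001,0,0,0,20]
    - [0,0,-0.001,0,0,0,20]

```text
t: 6.85
eef_pos: [0.5614, -0.1293, 0.1458]
tool_rot: [3.141, 0.0, -0.394]
contact_force: [-0.3, 1.0, -5.2]
grip_width: 0.0335
finger_force: 25.0
```

Request:
play_rows:
  increments:
    - [0,-0.0003,-0.001,0,0,0,20]
    - [0,-0.0003,-0.001,0,0,0,20]

```text
t: 7.05
eef_pos: [0.5615, -0.1292, 0.1467]
tool_rot: [3.141, 0.0, -0.394]
contact_force: [-0.5, 1.0, -6.6]
grip_width: 0.0333
finger_force: 25.0
```

Request:
play_rows:
  increments:
    - [0,0,-0.0007,0,0,0,20]
    - [0,0,-0.0007,0,0,0,20]

```text
t: 7.25
eef_pos: [0.5615, -0.1292, 0.1474]
tool_rot: [3.141, 0.0, -0.394]
contact_force: [-0.3, -0.9, -5.8]
grip_width: 0.0335
finger_force: 25.0
```

Request:
play_rows:
  increments:
    - [0,0,-0.0007,0,0,0,20]
    - [0,0,-0.0007,0,0,0,20]

```text
t: 7.45
eef_pos: [0.5615, -0.1292, 0.1481]
tool_rot: [3.141, 0.0, -0.394]
contact_force: [-0.6, -0.7, -5.7]
grip_width: 0.0335
finger_force: 25.0
```

Request:
play_rows:
  increments:
    - [0,0,-0.0007,0,0,0,20]
    - [0,0,-0.0007,0,0,0,20]

```text
t: 7.65
eef_pos: [0.5615, -0.1291, 0.1487]
tool_rot: [3.141, 0.0, -0.394]
contact_force: [-1.1, -1.8, -9.0]
grip_width: 0.0337
finger_force: 25.0
```

Request:
play_rows:
  increments:
    - [0,0,-0.0005,0,0,0,20]
    - [0,0,-0.0005,0,0,0,20]

```text
t: 7.85
eef_pos: [0.5615, -0.1291, 0.1489]
tool_rot: [3.141, 0.0, -0.394]
contact_force: [0.2, -3.5, -13.9]
grip_width: 0.0334
finger_force: 25.0
```

Request:
play_rows:
  increments:
    - [0,0.0003,0.0003,0,0,-4,20]
    - [0,0.0003,0.0003,0,0,-8,20]
    - [0,0.0003,0.0003,0,0,-8,20]

```text
t: 8.15
eef_pos: [0.5615, -0.1291, 0.1488]
tool_rot: [-3.141, 0.0, -0.253]
contact_force: [0.3, -0.2, -12.8]
grip_width: 0.0334
finger_force: 25.0
```

```bash
python3 st.py
```

```text
{'t': 8.15, 'joint_positions': [0.0567, 0.5242, 0.1022, 2.0209, -0.0909, 0.6009, -1.6039], 'eef_pos': [0.5615, -0.1291, 0.1488], 'tool_rot': [-3.1413, 0.0003, -0.2534], 'contact_force': [0.2835, -0.2467, -12.7702], 'wrist_torque': [-0.1226, -0.0957, 0.0091], 'grip_width': 0.0334, 'finger_force': 24.9824}
```

Request:
play_rows:
  increments:
    - [0,0,0,0,0,-4,20]
    - [0,0,0,0,0,-8,20]
    - [0,0,0,0,0,-8,20]

```text
t: 8.45
eef_pos: [0.5615, -0.129, 0.1489]
tool_rot: [-3.141, 0.0, -0.116]
contact_force: [-0.5, -0.2, -12.7]
grip_width: 0.0333
finger_force: 25.0
```

Request:
play_rows:
  increments:
    - [0,0,0,0,0,-4,20]
    - [0,0,0,0,0,-8,20]
    - [0,0,0,0,0,-8,20]

```text
t: 8.75
eef_pos: [0.5615, -0.1289, 0.1489]
tool_rot: [-3.141, 0.0, 0.023]
contact_force: [0.5, -0.2, -12.5]
grip_width: 0.0339
finger_force: 25.0
```

```bash
python3 st.py
```

```text
{'t': 8.75, 'joint_positions': [0.1128, 0.5221, 0.0209, 2.0173, -0.0192, 0.6027, -1.401], 'eef_pos': [0.5615, -0.1289, 0.1489], 'tool_rot': [-3.1411, 0.0003, 0.023], 'contact_force': [0.5228, -0.2193, -12.5269], 'wrist_torque': [0.2079, -0.0653, 0.0317], 'grip_width': 0.0339, 'finger_force': 24.9825}
```

Request:
play_rows:
  increments:
    - [0,0,0,0,0,-4,20]
    - [0,0,0,0,0,-8,20]
    - [0,0,0,0,0,-8,20]

```text
t: 9.05
eef_pos: [0.5615, -0.1288, 0.1489]
tool_rot: [-3.141, 0.0, 0.162]
contact_force: [0.8, 1.2, -11.8]
grip_width: 0.0336
finger_force: 25.0
```

```bash
python3 st.py
```

```text
{'t': 9.05, 'joint_positions': [0.1411, 0.5219, -0.0198, 2.0154, 0.0164, 0.6048, -1.2984], 'eef_pos': [0.5615, -0.1288, 0.1489], 'tool_rot': [-3.141, 0.0003, 0.162], 'contact_force': [0.8358, 1.1995, -11.8378], 'wrist_torque': [0.4198, -0.0169, 0.0093], 'grip_width': 0.0336, 'finger_force': 24.9842}
```

Request:
play_rows:
  increments:
    - [0,0,0,0,0,-4,20]
    - [0,0,0,0,0,-8,20]
    - [0,0,0,0,0,-8,20]

```text
t: 9.35
eef_pos: [0.5615, -0.1287, 0.1491]
tool_rot: [-3.141, 0.0, 0.301]
contact_force: [-1.6, 1.4, -8.5]
grip_width: 0.0335
finger_force: 25.0
```

```bash
python3 st.py
```

```text
{'t': 9.35, 'joint_positions': [0.1694, 0.522, -0.0605, 2.0136, 0.0518, 0.6079, -1.1953], 'eef_pos': [0.5615, -0.1287, 0.1491], 'tool_rot': [-3.1409, 0.0002, 0.3012], 'contact_force': [-1.5758, 1.4033, -8.5425], 'wrist_torque': [0.6561, 0.2666, 0.0543], 'grip_width': 0.0335, 'finger_force': 24.9882}
```

The force is dropping as it turns, so it is on the thread. From here I raise it with the turn.

Request:
play_rows:
  increments:
    - [0,0,-0.0003,0,0,-4,20]
    - [0,0,-0.0006,0,0,-8,20]
    - [0,0,-0.0009,0,0,-12,20]
    - [0,0,-0.0012,0,0,-16,20]
    - [0,0,-0.0012,0,0,-16,20]

```text
t: 9.85
eef_pos: [0.5613, -0.1287, 0.1504]
tool_rot: [-3.141, 0.0, 0.58]
contact_force: [-2.8, 3.5, -7.1]
grip_width: 0.0331
finger_force: 25.0
```

```bash
python3 st.py
```

```text
{'t': 9.85, 'joint_positions': [0.2262, 0.5227, -0.1421, 2.0091, 0.1213, 0.6182, -0.9867], 'eef_pos': [0.5613, -0.1287, 0.1504], 'tool_rot': [-3.1407, 0.0001, 0.5802], 'contact_force': [-2.7533, 3.4544, -7.1063], 'wrist_torque': [0.8919, 0.6116, 0.0593], 'grip_width': 0.0331, 'finger_force': 24.9924}
```

Request:
play_rows:
  increments:
    - [0,-0.0005,-0.0003,0,0,-4,20]
    - [0,-0.0005,-0.0006,0,0,-8,20]
    - [0,-0.0005,-0.0009,0,0,-12,20]
    - [0,-0.0005,-0.0012,0,0,-16,20]
    - [0,-0.0005,-0.0012,0,0,-16,20]

```text
t: 10.35
eef_pos: [0.5611, -0.1285, 0.1515]
tool_rot: [-3.141, -0.0, 0.859]
contact_force: [-2.1, 2.4, -6.9]
grip_width: 0.0336
finger_force: 25.0
```

```bash
python3 st.py
```

```text
{'t': 10.35, 'joint_positions': [0.2823, 0.5259, -0.2231, 2.0052, 0.1889, 0.6303, -0.7765], 'eef_pos': [0.5611, -0.1285, 0.1515], 'tool_rot': [-3.141, -0.0, 0.859], 'contact_force': [-2.0772, 2.3758, -6.887], 'wrist_torque': [0.7772, 0.5731, 0.0386], 'grip_width': 0.0336, 'finger_force': 24.9917}
```

Request:
play_rows:
  increments:
    - [0,-0.0005,-0.0004,0,0,-5,20]
    - [0,-0.0005,-0.0007,0,0,-10,20]
    - [0,-0.0005,-0.0011,0,0,-15,20]
    - [0,-0.0005,-0.0014,0,0,-20,20]
    - [0,-0.0005,-0.0017,0,0,-24,20]
    - [0,-0.0005,-0.0017,0,0,-24,20]

```text
t: 10.95
eef_pos: [0.5608, -0.1284, 0.1531]
tool_rot: [-3.141, -0.0, 1.278]
contact_force: [-2.2, 3.4, -7.3]
grip_width: 0.0335
finger_force: 25.0
```

```bash
python3 st.py
```

```text
{'t': 10.95, 'joint_positions': [0.366, 0.5351, -0.3443, 1.9993, 0.2866, 0.6537, -0.4563], 'eef_pos': [0.5608, -0.1284, 0.1531], 'tool_rot': [-3.1412, -0.0001, 1.2776], 'contact_force': [-2.1563, 3.3659, -7.2683], 'wrist_torque': [0.5839, 0.5029, 0.0296], 'grip_width': 0.0335, 'finger_force': 24.9902}
```

Request:
play_rows:
  increments:
    - [0.0005,-0.0005,-0.0004,0,0,-5,20]
    - [0.0005,-0.0005,-0.0007,0,0,-10,20]
    - [0.0005,-0.0005,-0.0011,0,0,-15,20]
    - [0.0005,-0.0005,-0.0014,0,0,-20,20]
    - [0.0005,-0.0005,-0.0017,0,0,-24,20]
    - [0.0005,-0.0005,-0.0017,0,0,-24,20]

```text
t: 11.55
eef_pos: [0.5605, -0.1283, 0.1547]
tool_rot: [-3.141, 0.0, 1.696]
contact_force: [-0.7, -0.0, -7.8]
grip_width: 0.0331
finger_force: 25.0
```

```bash
python3 st.py
```

```text
{'t': 11.55, 'joint_positions': [0.4471, 0.5495, -0.4642, 1.9936, 0.3799, 0.6832, -0.1316], 'eef_pos': [0.5605, -0.1283, 0.1547], 'tool_rot': [-3.1413, 0.0002, 1.6959], 'contact_force': [-0.7303, -0.0484, -7.7507], 'wrist_torque': [0.1725, 0.3247, 0.0854], 'grip_width': 0.0331, 'finger_force': 24.9884}
```

Request:
play_rows:
  increments:
    - [0,0,-0.0004,0,0,-5,20]
    - [0,0,-0.0007,0,0,-10,20]
    - [0,0,-0.0011,0,0,-15,20]
    - [0,0,-0.0014,0,0,-20,20]
    - [0,0,-0.0017,0,0,-24,20]
    - [0,0,-0.0017,0,0,-24,20]

```text
t: 12.15
eef_pos: [0.5602, -0.1284, 0.1563]
tool_rot: [-3.141, -0.0, 2.115]
contact_force: [-2.4, 0.5, -8.8]
grip_width: 0.0336
finger_force: 25.0
```

```bash
python3 st.py
```

```text
{'t': 12.15, 'joint_positions': [0.5261, 0.5699, -0.5831, 1.9876, 0.4682, 0.7197, 0.1991], 'eef_pos': [0.5602, -0.1284, 0.1563], 'tool_rot': [-3.1406, -0.0001, 2.1146], 'contact_force': [-2.4304, 0.4938, -8.7718], 'wrist_torque': [-0.0769, 0.408, 0.0089], 'grip_width': 0.0336, 'finger_force': 24.9881}
```

Request:
play_rows:
  increments:
    - [0.0003,-0.0003,-0.0003,0,0,-5,20]
    - [0.0003,-0.0003,-0.0006,0,0,-10,20]
    - [0.0003,-0.0003,-0.001,0,0,-16,20]
    - [0.0003,-0.0003,-0.001,0,0,-16,20]

```text
t: 12.55
eef_pos: [0.56, -0.1285, 0.1573]
tool_rot: [-3.141, 0.0, 2.394]
contact_force: [-1.4, -0.9, -8.5]
grip_width: 0.0337
finger_force: 25.0
```

```bash
python3 st.py
```

```text
{'t': 12.55, 'joint_positions': [0.5767, 0.5864, -0.6616, 1.9844, 0.5252, 0.7465, 0.4223], 'eef_pos': [0.56, -0.1285, 0.1573], 'tool_rot': [-3.1408, 0.0, 2.3943], 'contact_force': [-1.417, -0.8769, -8.5224], 'wrist_torque': [-0.4588, 0.2899, 0.0547], 'grip_width': 0.0337, 'finger_force': 24.9884}
```

Request:
play_rows:
  increments:
    - [0,0,-0.0003,0,0,-5,20]
    - [0,0,-0.0005,0,0,-8,20]
    - [0,0,-0.0005,0,0,-8,20]

```text
t: 12.85
eef_pos: [0.56, -0.1285, 0.1578]
tool_rot: [-3.141, -0.0, 2.532]
contact_force: [-1.9, -2.9, -8.7]
grip_width: 0.0339
finger_force: 25.0
```

Request:
play_rows:
  increments:
    - [0,0,-0.0003,0,0,-5,20]
    - [0,0,-0.0003,0,0,-8,20]
    - [0,0,-0.0003,0,0,-8,20]

```text
t: 13.15
eef_pos: [0.56, -0.1286, 0.1581]
tool_rot: [-3.14, -0.0, 2.673]
contact_force: [-1.5, -3.5, -9.1]
grip_width: 0.0332
finger_force: 25.0
```

```bash
python3 st.py
```

```text
{'t': 13.15, 'joint_positions': [0.6244, 0.606, -0.7383, 1.9809, 0.5801, 0.7766, 0.6463], 'eef_pos': [0.56, -0.1286, 0.1581], 'tool_rot': [-3.1405, -0.0002, 2.6726], 'contact_force': [-1.4958, -3.51, -9.1387], 'wrist_torque': [-0.908, 0.3609, 0.1238], 'grip_width': 0.0332, 'finger_force': 24.9912}
```

Request:
play_rows:
  increments:
    - [0,-0.0005,0,0,0,-3,20]
    - [0,-0.0005,0,0,0,-5,20]
    - [0,-0.0005,0,0,0,-5,20]

```text
t: 13.45
eef_pos: [0.5599, -0.1286, 0.1582]
tool_rot: [-3.141, -0.0, 2.762]
contact_force: [-1.1, -4.0, -8.4]
grip_width: 0.0337
finger_force: 25.0
```

```bash
python3 st.py
```

```text
{'t': 13.45, 'joint_positions': [0.6396, 0.613, -0.7629, 1.9802, 0.5976, 0.786, 0.7191], 'eef_pos': [0.5599, -0.1286, 0.1582], 'tool_rot': [-3.141, -0.0001, 2.7624], 'contact_force': [-1.0973, -3.998, -8.3935], 'wrist_torque': [-0.9772, 0.199, 0.0118], 'grip_width': 0.0337, 'finger_force': 24.9923}
```

Request:
play_rows:
  increments:
    - [0,-0.0005,0,0,0,-3,20]
    - [0,-0.0005,0,0,0,-5,20]
    - [0,-0.0005,0,0,0,-5,20]

```text
t: 13.75
eef_pos: [0.5599, -0.1288, 0.1583]
tool_rot: [-3.142, 0.0, 2.851]
contact_force: [-0.8, -3.7, -8.4]
grip_width: 0.0334
finger_force: 25.0
```

```bash
python3 st.py;python3 -c "
from h import *
for _ in range(3): arm.camera('top'); print(arm.sense()['wrist_torque'][2])"
```

```text
{'t': 13.75, 'joint_positions': [0.6548, 0.6203, -0.7873, 1.9796, 0.6146, 0.7956, 0.7916], 'eef_pos': [0.5599, -0.1288, 0.1583], 'tool_rot': [-3.1415, 0.0, 2.8513], 'contact_force': [-0.7842, -3.7003, -8.409], 'wrist_torque': [-0.8336, 0.0358, 0.0262], 'grip_width': 0.0334, 'finger_force': 24.9919}
0.05034368716458395
-0.02102260380256181
0.054081299463052505
```

```bash
python3 - <<'E'
from h import *
import cv2
im=arm.camera("wrist")
cv2.imwrite("pics/w3.png",cv2.resize(im[187:297,212:352,::-1],None,fx=5,fy=5,interpolation=cv2.INTER_CUBIC))
E
```

```text
(no output)
```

View pics/w3.png

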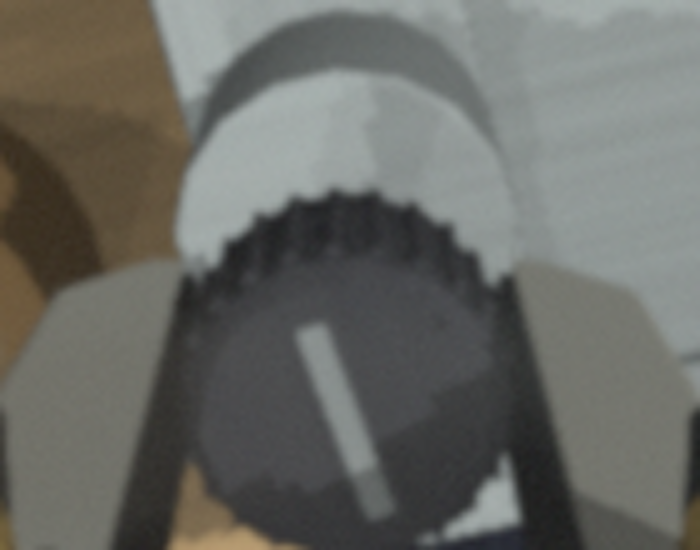

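The stripe sits at the same 22° to the fingers as before, so there was no slip and the screw has turned about 3.24 rad. I'll nudge it to the stop, then ease the pull.

Request:
play_rows:
  increments:
    - [0,-0.0004,0,0,0,-2,20]
    - [0,-0.0004,0,0,0,-4,20]
    - [0,-0.0004,0,0,0,-4,20]

```text
t: 14.25
eef_pos: [0.5598, -0.1288, 0.1583]
tool_rot: [3.141, 0.0, 2.924]
contact_force: [-0.0, -2.0, -8.6]
grip_width: 0.0335
finger_force: 25.0
```

```bash
python3 st.py;python3 -c "
from h import *
print([ (arm.camera('top'),round(arm.sense()['wrist_torque'][2],3))[1] for _ in range(4)])"
```

```text
{'t': 14.25, 'joint_positions': [0.6668, 0.6265, -0.8069, 1.9789, 0.6282, 0.8037, 0.851], 'eef_pos': [0.5598, -0.1288, 0.1583], 'tool_rot': [3.1412, 0.0002, 2.9239], 'contact_force': [-0.0135, -2.0446, -8.572], 'wrist_torque': [-0.6603, -0.0436, -0.012], 'grip_width': 0.0335, 'finger_force': 24.9907}
[np.float64(0.008), np.float64(0.048), np.float64(0.024), np.float64(0.077)]
```

Request:
play_rows:
  increments:
    - [0,0,0.0004,0,0,0,20]
    - [0,0,0.0008,0,0,0,20]
    - [0,0,0.0012,0,0,0,20]
    - [0,0,0.0012,0,0,0,20]

```text
t: 14.85
eef_pos: [0.5598, -0.1289, 0.1572]
tool_rot: [3.141, 0.0, 2.922]
contact_force: [-0.4, -1.6, -6.5]
grip_width: 0.0335
finger_force: 25.0
```

Request:
play_rows:
  increments:
    - [0,-0.0002,0.0005,0,0,-3,20]
    - [0,-0.0002,0.0008,0,0,-5,20]
    - [0,-0.0002,0.0008,0,0,-5,20]

```text
t: 15.15
eef_pos: [0.5599, -0.129, 0.1564]
tool_rot: [3.141, 0.0, 3.01]
contact_force: [-0.1, -1.3, -4.9]
grip_width: 0.0333
finger_force: 25.0
```

```bash
python3 st.py;python3 -c "
from h import *
print([ (arm.camera('top'),round(arm.sense()['wrist_torque'][2],3))[1] for _ in range(6)])"
```

```text
{'t': 15.15, 'joint_positions': [0.6787, 0.6364, -0.8276, 1.9798, 0.6477, 0.8104, 0.9186], 'eef_pos': [0.5599, -0.129, 0.1564], 'tool_rot': [3.1411, 0.0004, 3.01], 'contact_force': [-0.1063, -1.2708, -4.8873], 'wrist_torque': [-0.2563, -0.1866, -0.0069], 'grip_width': 0.0333, 'finger_force': 24.9915}
[np.float64(-0.016), np.float64(-0.036), np.float64(-0.008), np.float64(-0.081), np.float64(-0.079), np.float64(-0.051)]
```

The torque has changed by about -0.08 N·m, so this is the stop. I'll ease off and release.

Request:
play_rows:
  increments:
    - [0,0,0.0004,0,0,0,20]
    - [0,0,0.0006,0,0,0,20]
    - [0,0,0.0006,0,0,0,20]
  newtons: 10

```text
t: 15.75
eef_pos: [0.56, -0.1289, 0.1561]
tool_rot: [3.141, 0.001, 3.01]
contact_force: [0.3, -0.3, 1.5]
grip_width: 0.0338
finger_force: 10.0
```

Request:
play_rows:
  increments:
    - [0,0,0,0,0,0,40]
    - [0,0,0,0,0,0,50]
    - [0,0,0,0,0,0,55]
    - [0,0,0,0,0,0,60]
    - [0,0,0,0,0,0,60]

```text
t: 16.25
eef_pos: [0.5596, -0.1292, 0.1557]
tool_rot: [-3.142, -0.0, 3.009]
contact_force: [-0.4, -0.6, -0.1]
grip_width: 0.0554
finger_force: 0.0
```

Request:
play_rows:
  increments:
    - [0,0,-0.03,0,0,0,60]
    - [0,0,-0.05,0,0,0,60]
    - [0,0,-0.05,0,0,0,60]
    - [0,0,-0.05,0,0,0,60]

```text
t: 16.65
eef_pos: [0.5596, -0.1294, 0.2056]
tool_rot: [-3.141, 0.0, 3.009]
contact_force: [0.2, -0.8, 0.4]
grip_width: 0.0557
finger_force: 0.0
```

```bash
python3 - <<'E'
exec(open("st.py").read())
import cv2
c=arm.calibration("wrist");im=arm.camera("wrist");cv2.imwrite("pics/w4.png",im[:,:,::-1])
im=arm.camera("scene");cv2.imwrite("pics/s4.png",cv2.resize(im[150:320,150:330,::-1],None,fx=3.4,fy=3.4,interpolation=cv2.INTER_CUBIC))
E
```

```text
{'t': 16.65, 'joint_positions': [0.7201, 0.581, -0.8805, 1.9354, 0.5735, 0.8961, 0.9835], 'eef_pos': [0.5596, -0.1294, 0.2056], 'tool_rot': [-3.1411, 0.0005, 3.009], 'contact_force': [0.1966, -0.8255, 0.3815], 'wrist_torque': [0.0991, -0.1294, -0.0177], 'grip_width': 0.0557, 'finger_force': 0.0}
```

View pics/s4.png

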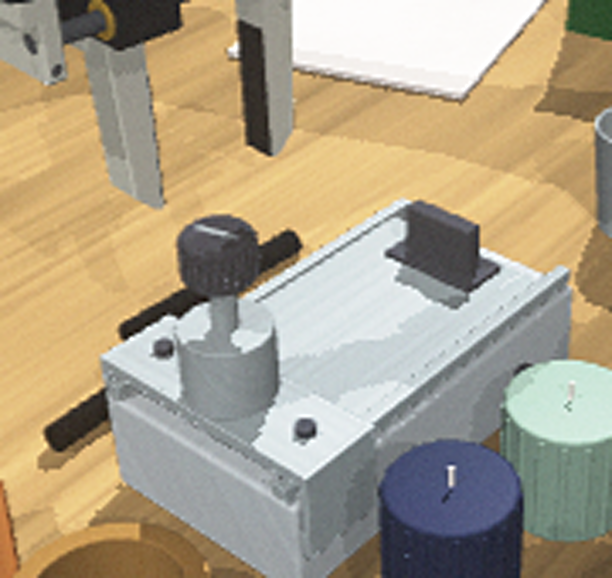

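The screw stays up with its stem showing and the cover is still closed. Next I move above the tab.

Request:
play_rows:
  increments:
    - [0.003,0.04,0,0,0,-2,60]
    - [0.006,0.08,0,0,0,-5,60]
    - [0.01,0.12,0,0,0,-5,60]
    - [0.013,0.16,0,0,0,-5,60]
    - [0.013,0.16,0,0,0,-5,60]
    - [0.013,0.16,0.04,0,0,-5,60]
    - [0.013,0.16,0.06,0,0,-5,60]
    - [0.013,0.16,0.06,0,0,-5,60]

```text
t: 17.55
eef_pos: [0.5659, 0.0302, 0.1425]
tool_rot: [-3.141, -0.006, 3.097]
contact_force: [-0.1, -0.3, 1.3]
grip_width: 0.0559
finger_force: 0.0
```

```bash
python3 - <<'E'
exec(open("st.py").read())
import cv2
c=arm.calibration("wrist");im=arm.camera("wrist")
f=210/np.tan(np.radians(c["vertical_fov"]/2));Rm=R.from_euler("xyz",c["orientation"]).as_matrix()
for p in ([.567,.0313,.098],[.567,.0413,.098],[.577,.0313,.098]):
    q=Rm.T@(np.array(p)-c["eye"]);print(c["cx"]+f*q[0]/-q[2],c["cy"]-f*q[1]/-q[2])
cv2.imwrite("pics/w5.png",im[:,:,::-1])
E
```

```text
{'t': 17.55, 'joint_positions': [0.3948, 0.6505, -0.8234, 2.0035, 0.6742, 0.7894, 0.6961], 'eef_pos': [0.5659, 0.0302, 0.1425], 'tool_rot': [-3.1406, -0.0057, 3.097], 'contact_force': [-0.1163, -0.2915, 1.2551], 'wrist_torque': [0.0586, -0.0774, -0.0083], 'grip_width': 0.0559, 'finger_force': 0.0}
282.16192802734975 233.80950645485768
297.13165202819295 233.19011190141183
282.8038540142843 247.75331319919368
```

View pics/w5.png

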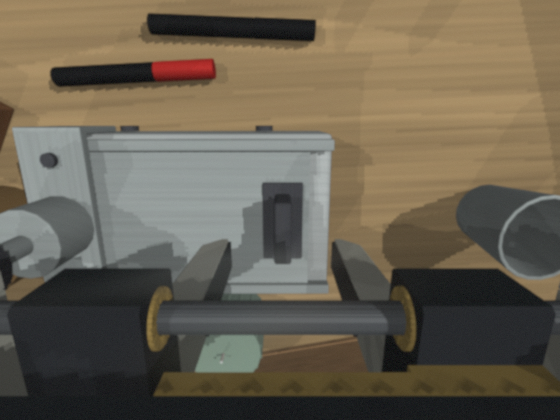

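The tab's top is centred at about (283,229) between the fingers, as predicted. I'll descend and close on it.

Request:
play_rows:
  increments:
    - [0,0,0.03,0,0,0,60]
    - [0,0,0.053,0,0,0,60]
    - [0,0,0.053,0,0,0,40]
    - [0,0,0.053,0,0,0,25]
    - [0,0,0.053,0,0,0,15]
    - [0,0,0.053,0,0,0,10]
    - [0,0,0.053,0,0,0,8]
    - [0,0,0.053,0,0,0,8]
  newtons: 8

```text
t: 18.4
eef_pos: [0.5681, 0.0311, 0.0932]
tool_rot: [-3.142, 0.001, 3.096]
contact_force: [-0.3, 0.4, 0.5]
grip_width: 0.0124
finger_force: 0.0
```

Request:
play_rows:
  increments:
    - [0,0,0,0,0,0,5]
    - [0,0,0,0,0,0,5]
    - [0,0.003,0,0,0,0,5]
    - [0,0.006,0,0,0,0,5]

```text
t: 18.8
eef_pos: [0.5683, 0.0369, 0.0932]
tool_rot: [-3.141, 0.001, 3.096]
contact_force: [-0.8, -1.8, 6.2]
grip_width: 0.0115
finger_force: 8.0
```

Request:
play_rows:
  increments:
    - [0,0.01,-0.0005,0,0,0,5]
    - [0,0.02,-0.0005,0,0,0,5]
    - [0,0.03,-0.0005,0,0,0,5]
    - [0,0.04,-0.0005,0,0,0,5]
    - [0,0.05,-0.0005,0,0,0,5]
    - [0,0.06,-0.0005,0,0,0,5]
    - [0,0.068,-0.0005,0,0,0,5]
    - [0,0.072,-0.0005,0,0,0,5]

```text
t: 19.6
eef_pos: [0.5715, 0.1104, 0.0932]
tool_rot: [3.141, 0.0, 3.098]
contact_force: [2.4, -2.0, 1.2]
grip_width: 0.012
finger_force: 8.0
```

Request:
play_rows:
  increments:
    - [0,0.003,0,0,0,0,5]
    - [0,0.006,0,0,0,0,5]
    - [0,0.0075,0,0,0,0,5]
    - [0,0.0075,0,0,0,0,5]

```text
t: 20.0
eef_pos: [0.5717, 0.1159, 0.0932]
tool_rot: [-3.141, -0.0, 3.096]
contact_force: [1.6, -4.1, 2.5]
grip_width: 0.0119
finger_force: 8.0
```

Request:
play_rows:
  increments:
    - [0,0.001,0,0,0,0,5]
    - [0,0.001,0,0,0,0,5]
    - [0,0.001,0,0,0,0,5]

```text
t: 20.3
eef_pos: [0.5717, 0.1159, 0.0932]
tool_rot: [-3.139, -0.0, 3.095]
contact_force: [1.9, -6.0, 5.1]
grip_width: 0.012
finger_force: 8.0
```

The end stop is firm at 85 mm of travel. I'll release and retreat.

Request:
play_rows:
  increments:
    - [0,-0.0015,0,0,0,0,12]
    - [0,-0.0015,0,0,0,0,25]
    - [0,-0.0015,0,0,0,0,45]
    - [0,-0.0015,0,0,0,0,45]
    - [0,-0.0015,0,0,0,0,45]

```text
t: 20.8
eef_pos: [0.5714, 0.1164, 0.0931]
tool_rot: [3.141, -0.0, 3.097]
contact_force: [-0.2, 0.2, 0.1]
grip_width: 0.039
finger_force: 0.0
```

Request:
play_rows:
  increments:
    - [0,0,-0.03,0,0,0,45]
    - [0,0,-0.07,0,0,0,45]
    - [0,0,-0.11,0,0,0,45]
    - [0,0,-0.14,0,0,0,45]
    - [0,0,-0.14,0,0,0,45]
    - [0,0,-0.14,0,0,0,45]

```text
t: 21.4
eef_pos: [0.5717, 0.1159, 0.2334]
tool_rot: [-3.141, 0.001, 3.096]
contact_force: [0.0, -0.3, 0.1]
grip_width: 0.0417
finger_force: 0.0
```

```bash
python3 - <<'E'
exec(open("st.py").read())
import cv2
cv2.imwrite("pics/s6.png",arm.camera("scene")[:,:,::-1])
E
```

```text
{'t': 21.4, 'joint_positions': [0.3093, 0.5629, -0.9057, 1.8874, 0.5407, 0.9561, 0.6788], 'eef_pos': [0.5717, 0.1159, 0.2334], 'tool_rot': [-3.1414, 0.001, 3.0963], 'contact_force': [0.0107, -0.3324, 0.149], 'wrist_torque': [0.1006, -0.1307, 0.0023], 'grip_width': 0.0417, 'finger_force': 0.0}
```

View pics/s6.png

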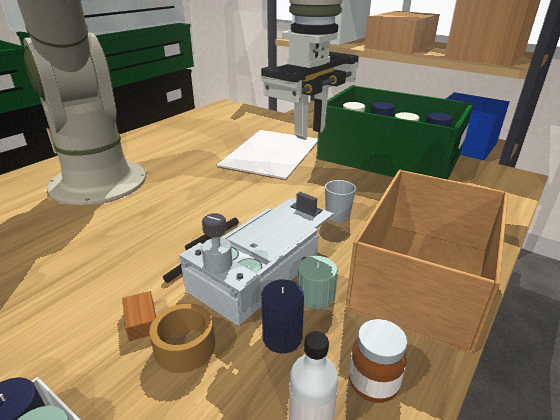

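The cover is fully open, the screw is up, the bystanders haven't moved and the arm is clear.

```bash
python3 -c "
from bench import arm
print(arm.close_job())"
```

```text
the job is handed in; nothing more can be done
None
```

The job is handed in, and no verdict came back. The lock screw stands up by itself at its stop (about 3.4 rad), the cover is open to its 85 mm end stop, the last picture shows the bystanders unmoved, and the arm is clear.

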